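Load the overlocker's thread stand

TASK

Load the thread stand for the overlocker: put each of the two full thread cones on a pin that has a white tapered cone holder, and each of the two full straight tubes on a bare steel pin, lowering them over the pins without dropping them until they stand upright on the rubber pads. The empty cardboard cone is done with: leave it standing where it is.

Things in the scene. Friction and masses are not known exactly. Their poses are not given: they have to be found in the camera images.
- cone_a: full cone of ecru thread, standing: tapered cardboard core 112 mm tall, 50 mm across at the foot, 26 mm at the top, hollow (bore 44 mm at the foot, 20 at the top); thread from 3 to 95 mm above the foot, 66 mm across at its lower edge, narrowing evenly to 44 mm (50 mm across at 72 mm, a good grip). 0.10 to 0.20 kg. Origin: centre of the foot; z up; round, yaw means nothing.
- cone_b: the other: full cone of ecru thread, standing: tapered cardboard core 112 mm tall, 50 mm across at the foot, 26 mm at the top, hollow (bore 44 mm at the foot, 20 at the top); thread from 3 to 95 mm above the foot, 66 mm across at its lower edge, narrowing evenly to 44 mm (50 mm across at 72 mm, a good grip). 0.10 to 0.20 kg. Origin: centre of the foot; z up; round, yaw means nothing.
- tube_a: full straight tube of ecru thread, standing: cardboard core 104 mm tall, 34 mm across, hollow (bore 28 mm); thread from 3 to 96 mm above the foot, 52 mm across all the way up. 0.07 to 0.14 kg. Origin: centre of the foot; z up; round, yaw means nothing.
- tube_b: the other: full straight tube of ecru thread, standing: cardboard core 104 mm tall, 34 mm across, hollow (bore 28 mm); thread from 3 to 96 mm above the foot, 52 mm across all the way up. 0.07 to 0.14 kg. Origin: centre of the foot; z up; round, yaw means nothing.
- empty_cone: an empty cardboard cone core, standing, no thread on it: 50 mm across at its foot, 26 mm at its top, 112 mm tall, hollow. 25 g, easily knocked over. Origin: centre of the foot; z up.
- stand: thread stand, fixed: square grey plate 196 x 196 mm, upper face 11 mm above the table. Four holders on it, in a square 106 mm apart; which corner has which holder changes. In the middle a mast socket 24 mm across, 28 mm above the plate, with a thumb screw; its mast is off. Origin: centre of the plate at table height; x, y along its edges, z up.
- seat_a: cone holder, one of two on the stand, fixed: rubber pad 60 mm across, 4 mm thick; on it a white tapered seat (36 mm across at the bottom, 15 mm at its top) and a steel pin, tip 70 mm above the origin. Only a cone goes down over it; a cone that is home has its foot on the pad, 4 mm above this origin. Origin: on the axis, under the pad, 11 mm above the table; z up.
- seat_b: the other: cone holder, one of two on the stand, fixed: rubber pad 60 mm across, 4 mm thick; on it a white tapered seat (36 mm across at the bottom, 15 mm at its top) and a steel pin, tip 70 mm above the origin. Only a cone goes down over it; a cone that is home has its foot on the pad, 4 mm above this origin. Origin: on the axis, under the pad, 11 mm above the table; z up.
- pin_a: bare pin, for a straight tube, one of two on the stand, fixed: rubber pad 60 mm across, 4 mm thick; on it a 15 mm nut and an upright steel pin 8 mm across, tip 70 mm above the origin. A tube that is home has its foot on the pad, 4 mm above this origin. Origin: on the axis, under the pad, 11 mm above the table; z up.
- pin_b: the other: bare pin, for a straight tube, one of two on the stand, fixed: rubber pad 60 mm across, 4 mm thick; on it a 15 mm nut and an upright steel pin 8 mm across, tip 70 mm above the origin. A tube that is home has its foot on the pad, 4 mm above this origin. Origin: on the axis, under the pad, 11 mm above the table; z up.

How it is judged:
By the outcome, as a careful person would: the job done as asked, in the order asked, and still so for the second after the job is handed in, with the robot touching nothing.
It also fails if it takes over 109 s, if anything falls off the work surface, if the arm or the gripper's body presses on something with over 40 N, if the wrist force passes 120 N, or if a joint passes its speed limit or range.

ROBOT

A 6-joint arm with a two-finger parallel gripper is mounted at the origin on the work surface; the furniture and walls round the work are solid. World frame = base frame: x ahead of the robot, y to its left, z up, the work surface at z = 0. Lengths are in mm, angles in rad, forces in N, time in s.
With the tool pointing down it reaches from about 400 to 825 mm from the base axis. Payload 7 kg.
Tool frame: the origin (TCP) lies at the very end of the fingers, on their centre line; the grasp point (between the pads) lies 19 mm behind it; z points along the fingers, y is the line along which they close (so a half turn about z gives the same grasp; the last joint's range is limited). The gripper opens to 88 mm and grips with 3 to 60 N. Pads are 19 mm wide; open, the fingers measure 130 mm over their backs; the gripper's body (78 mm by 193 mm) begins 47 mm behind the grasp point.
Start: joints at [-1.013, 0.359, 0.012, 0, -1.224, -0.288], TCP at [179.887, -650.566, 201.761] pointing down, gripper open.
Joint ranges: [-3.07, 3.07], [-1.43, 2.12], [-1.02, 1.25], [-3.03, 1.67], [-3.05, -0], [-3.03, 3.03]. Speed limits (rad/s): [2.39, 2.39, 3.01, 3.14, 3.14, 3.14].

INTERFACE

Orientations are given as a unit quaternion [x, y, z, w].
In Python, from plant import bot gives the robot as it stands. Calls block until the motion is done:
- bot.move_ptp(position, orientation): joint-space move of the TCP to a pose.
- bot.line_to(position, velocity=150, ori=None): straight line of the TCP; ori=None keeps the orientation; velocity is the mean speed in mm/s.
- bot.move_joints(angles): joint-space move.
- bot.move_gripper(opening, force=None): finger opening in mm; force is the grip in N (None keeps the last); returns when the fingers have stopped.
- bot.pause(seconds).
- bot.solve_ik(position, orientation): joint angles nearest the present ones, or None.
- bot.read_state(): the state.
- bot.camera(name): name is "scene" or "top"; returns the picture (384x512x3 uint8, red, green, blue); there is no depth.
- bot.get_calibration(name): a dict with "fx", "fy", "cx", "cy" (pixels), "distortion" ([k1, k2, p1, p2, k3] as OpenCV has them; the pictures are not rectified), "view" (4x4, takes a point from world to camera coordinates). Camera axes: x right, y up, looking along -z (the intrinsics and any distortion apply to the point x, -y, -z); pixel columns grow to the right and rows downward; lengths in mm; the calibration is good to about 2 mm. A picture is of the moment at which its call begins. get_calibration takes no time and is no camera call.
A pose or a line that the arm cannot do raises bot.Unreachable and nothing moves.
- bot.close_job(): hands the job in; it is judged then, once.
The state is a dict: "t": time; "joint_pos": joint angles; "qvel": joint speeds; "tau": joint torques, N m; "tcp_pos": TCP position; "eef_rot": TCP orientation; "contact_force": force on the tool from outside, world axes, zero at the start; "moment": the same for the moment, N m; "width": finger opening in mm; "finger_force": force on a finger pad.
Only numpy, scipy, OpenCV 4.12 (cv2) and the standard library are available. Lean on these libraries where they do the work, as an engineer would, in place of code of your own. Each camera call takes 0.05 s, during which the arm holds its last target. There are 200 camera calls.

## Working session

There is one attempt and no reset: what is moved stays moved. The work goes in short steps, each a Python script; the robot and the scene stay as the last script left them, time stands still between calls to the robot, and variables do not carry over. Pictures are saved under pics/ and viewed, at most 14 in all, crops included, and the job is handed in when it is done.

```bash
mkdir -p pics; ls
python3 - <<'E'
from plant import bot
import cv2
for n in("scene","top"):
    cv2.imwrite(f"pics/{n}0.png",cv2.resize(bot.camera(n)[:,:,::-1],(800,600),interpolation=cv2.INTER_CUBIC))
    print(n,bot.get_calibration(n))
print(bot.read_state())
E
```

```text
pics
scene {'fx': 442.13049699224877, 'fy': 442.13049699224877, 'cx': 256.82140072323375, 'cy': 192.84956268406876, 'distortion': array([-0.00403482,  0.        ,  0.        ,  0.        ,  0.        ]), 'view': array([[-8.65123539e-01, -5.00961499e-01,  2.44711914e-02,
         3.89393045e+02],
       [ 2.98387778e-01, -4.74850166e-01,  8.27938436e-01,
        -1.44108955e+02],
       [-4.03145130e-01,  7.23570934e-01,  5.60284844e-01,
        -1.15422347e+03],
       [ 0.00000000e+00,  0.00000000e+00,  0.00000000e+00,
         1.00000000e+00]])}
top {'fx': 396.5187965696703, 'fy': 396.5187965696703, 'cx': 251.016757841458, 'cy': 189.95745003086, 'distortion': array([0.04273561, 0.        , 0.        , 0.        , 0.        ]), 'view': array([[ 2.91266891e-03, -9.99993578e-01, -2.08832623e-03,
         3.61305213e+01],
       [ 9.94005829e-01,  2.66698432e-03,  1.09294553e-01,
        -4.38293944e+02],
       [-1.09288282e-01, -2.39414729e-03,  9.94007213e-01,
        -1.00030516e+03],
       [ 0.00000000e+00,  0.00000000e+00,  0.00000000e+00,
         1.00000000e+00]])}
{'t': 0.1, 'joint_pos': array([-1.01289859e+00,  3.59326518e-01,  1.11288026e-02, -3.30546556e-04,
       -1.22412774e+00, -2.88110471e-01]), 'qvel': array([ 0.00133282, -0.00206683,  0.00215555,  0.00200379, -0.00090735,
        0.00032902]), 'tau': array([-2.90150410e-04, -5.84164095e+01,  2.93753690e+01,  7.01548934e+00,
        1.01724706e-02, -7.21189576e-05]), 'tcp_pos': array([ 179.74925261, -650.10596408,  200.89574422]), 'eef_rot': array([-1.34429108e-01,  9.90922906e-01,  7.60967179e-04, -1.72153753e-04]), 'contact_force': array([ 0.05903135, -0.18373926, -0.38643256]), 'moment': array([ 0.02256066, -0.0605312 ,  0.06543662]), 'finger_force': 0.0, 'width': 87.50006734711683}
```

View pics/top0.png

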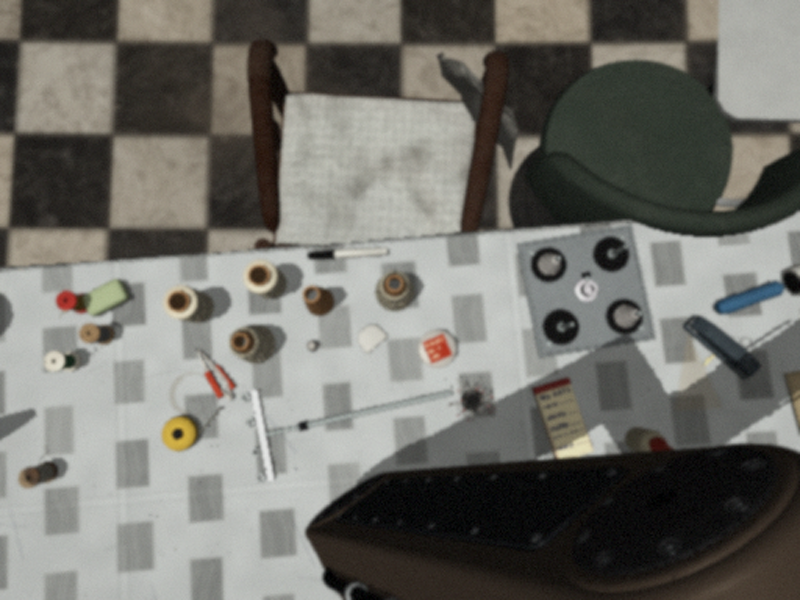

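View pics/scene0.png

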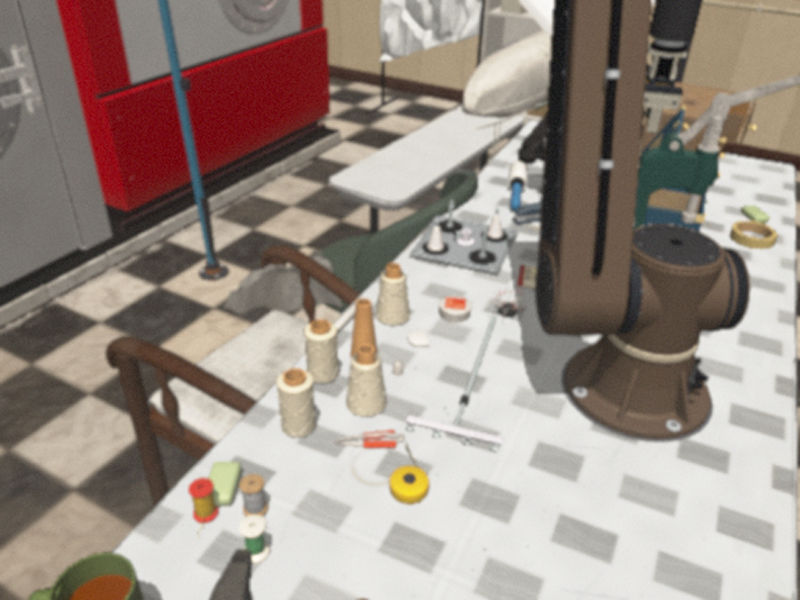

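The top view shows tubes (tops) at about (181,301) and (262,278), full cones at (243,342) and (395,287), and the empty cone at (319,296). The white seats are at (549,264) and (626,316), and the bare pins at (612,253) and (562,327). I'll enlarge these areas to read positions more closely.

```bash
cat > h.py <<'E'
from plant import bot
import cv2, numpy as np
def calib(n):
    c=bot.get_calibration(n); K=np.array([[c['fx'],0,c['cx']],[0,c['fy'],c['cy']],[0,0,1.]])
    return K,np.array(c['distortion'],float),np.array(c['view'])
F=np.diag([1,-1,-1.])
def proj(n,P):
    K,d,V=calib(n); R=F@V[:3,:3]; t=F@V[:3,3]
    return cv2.projectPoints(np.array(P,float).reshape(-1,1,3),cv2.Rodrigues(R)[0],t,K,d)[0][:,0]
def back(n,uv,z):
    K,d,V=calib(n); R=F@V[:3,:3]; t=F@V[:3,3]
    u=cv2.undistortPoints(np.array(uv,float).reshape(-1,1,2),K,d)[:,0]
    r=np.c_[u,np.ones(len(u))]@R; C=-R.T@t
    return C+r*((np.asarray(z)-C[2])/r[:,2])[:,None]
def crop(im,x0,y0,x1,y1,k,fn):
    c=cv2.resize(im[y0:y1,x0:x1,::-1],None,fx=k,fy=k,interpolation=cv2.INTER_CUBIC)
    for x in range(-(-x0//10)*10,x1,10):
        cv2.line(c,(int((x-x0+.5)*k),0),(int((x-x0+.5)*k),8),(0,0,255),1)
        if x%20==0: cv2.putText(c,str(x),(int((x-x0+.5)*k)-10,20),0,.4,(0,0,255))
    for y in range(-(-y0//10)*10,y1,10):
        cv2.line(c,(0,int((y-y0+.5)*k)),(8,int((y-y0+.5)*k)),(0,0,255),1)
        cv2.putText(c,str(y),(10,int((y-y0+.5)*k)+4),0,.4,(0,0,255))
    cv2.imwrite(fn,c)
E
python3 - <<'E'
from h import *
t=bot.camera("top"); s=bot.camera("scene")
np.save("t0.npy",t);np.save("s0.npy",s)
crop(t,100,160,285,240,4.3,"pics/tl.png")
crop(t,325,135,425,230,6,"pics/tr.png")
crop(s,165,160,345,290,4.4,"pics/sl.png")
crop(s,255,120,345,180,8,"pics/sr.png")
E
```

```text
(no output)
```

View pics/tl.png

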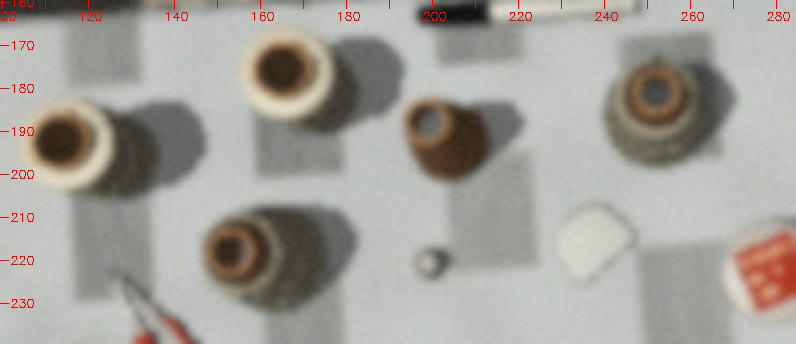

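View pics/tr.png

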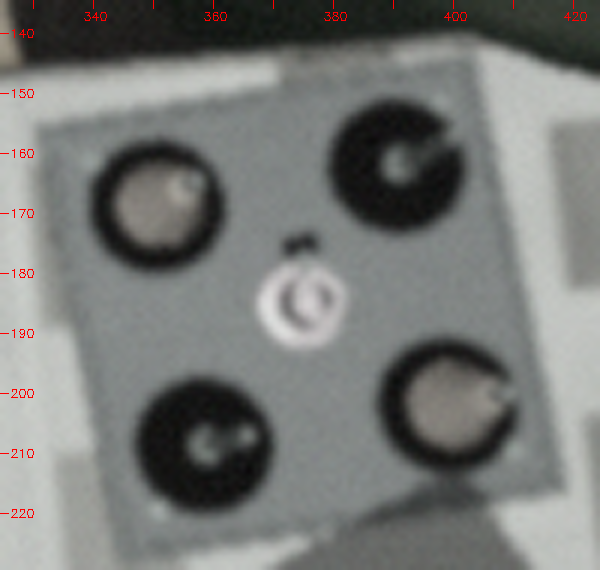

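View pics/sl.png

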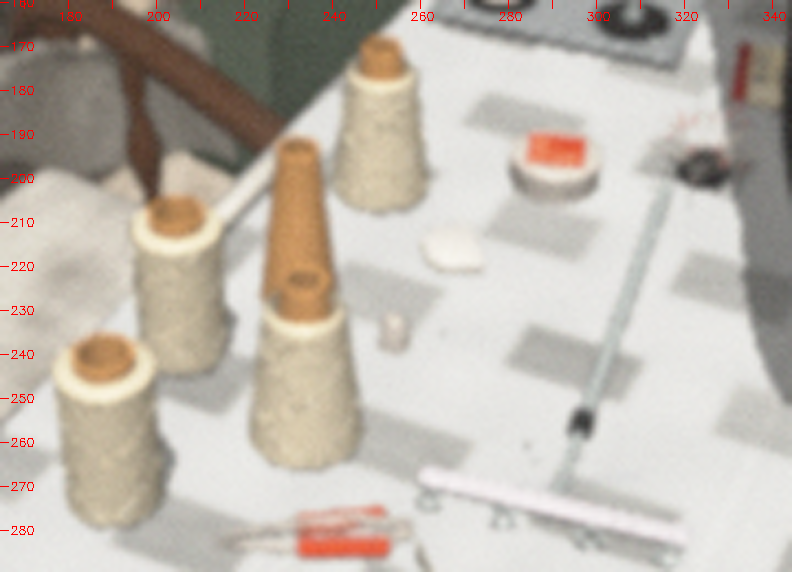

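View pics/sr.png

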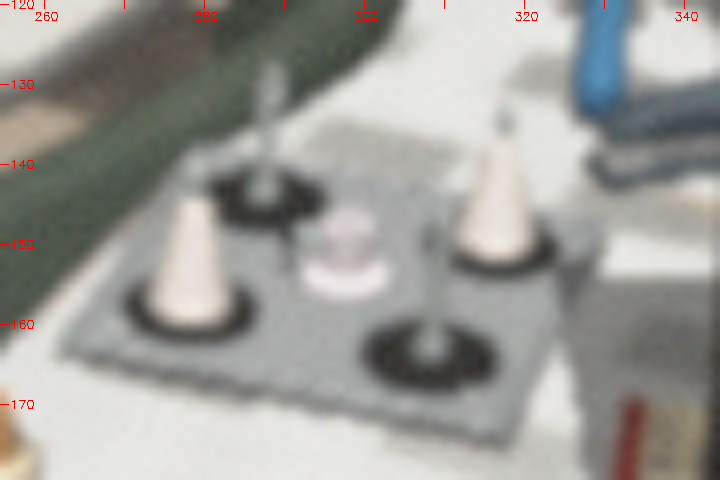

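The top crop gives these pixel readings:

| Item | Pixel |
|---|---|
| Tube rims (z=104) | (114,192), (164.5,176) |
| Cone tops (z=112) | (153,218), (252,181.5) |
| Empty cone top | (199.5,188) |
| Seat pads | (350.7,168.8), (399,202) |
| Pin pads | (390.4,162), (358.3,208.3) |

The scene crop shows the same objects. Next I'll compute positions from each view and compare them.

Run:
```python
from h import *
np.set_printoptions(precision=1,suppress=True)
N=["tube1","tube2","cone1","cone2","empty","seat1","pin1","seat2","pin2","t1thr","t2thr"]
T=[(114,192),(164.5,176),(153,218),(252,181.5),(199.5,188),(350.7,168.8),(390.4,162),(399,202),(358.3,208.3),(115.5,193),(165.7,176.7)]
S=[(188,240),(204,209),(233.5,221.5),(251,168),(232,192),(278.3,157.7),(287.8,144.5),(317.5,150.5),(308.3,163.5),(187,244),(203.5,212.5)]
z=[104,104,112,112,112,15,15,15,15,96,96]
a=back("top",T,z);b=back("scene",S,z)
for r in zip(N,a[:,:2],b[:,:2],np.hypot(*a[:,:2].T)):print(*r)
print("mast",back("top",[(374.5,184.5)],39))
for n,q in(("top",a),("scene",b)):
  p=q[5:9,:2];print(n,p.mean(0),[np.linalg.norm(p[i]-p[j]) for i,j in((0,1),(1,2),(2,3),(3,0))],[np.degrees(np.arctan2(*(p[j]-p[i])[::-1])) for i,j in((0,1),(3,2))])
```

```text
tube1 [423.7 361.7] [420.6 366.8] 557.0881833790088
tube2 [462.4 243.7] [459.5 251.1] 522.6386228901724
cone1 [362. 266.] [364.4 263.7] 449.2059477340684
cone2 [448.7  34.9] [455.3  29.5] 450.01129738450413
empty [432.8 158.8] [435.  160.5] 461.04289275228695
seat1 [ 495.5 -222.9] [ 493.  -219.2] 543.3439098870529
pin1 [ 513.6 -326.3] [ 508.9 -322.4] 608.4592178493891
seat2 [ 408.9 -344.6] [ 400.5 -338.9] 534.7650719620718
pin2 [ 392.3 -239.9] [ 390.  -238.5] 459.8164642176059
t1thr [422.1 360.9] [420.2 371.8] 555.3411929372868
t2thr [461.8 242.5] [458.6 255.1] 521.6376118565664
mast [[ 451.3 -275.9   39. ]]
top [ 452.6 -283.4] [np.float64(104.90734005201166), np.float64(106.22691347834207), np.float64(105.97325583056724), np.float64(104.63586958389028)] [np.float64(-80.07440478504715), np.float64(-80.93753137822071)]
scene [ 448.1 -279.8] [np.float64(104.44205854009114), np.float64(109.6956807870634), np.float64(100.88211265289213), np.float64(104.8006083781202)] [np.float64(-81.26067992660191), np.float64(-84.0746745341484)]
```

```bash
cat >> h.py <<'E'
def q(p):  # tool down, fingers closing radially
    f=(np.arctan2(p[1],p[0])+np.pi/2)/2
    v=np.array([np.cos(f),np.sin(f),0,0.]); return list(v)
def st(s=""):
    r=bot.read_state(); print(s,round(r['t'],1),np.round(r['tcp_pos'],1),'F',np.round(r['contact_force'],1),'M',np.round(r['moment'],2),'w',round(r['width'],1),round(r['finger_force'],1)); return r
def pick(p,h,up=230):
    bot.move_ptp([*p,up],q(p)); st("above")
    bot.line_to([*p,h-19],200); bot.move_gripper(30,25); st("grip")
    bot.line_to([*p,up],200); st("lift")
def shot(n,box,k,fn): crop(bot.camera(n),*box,k,fn)
E
python3 - <<'E'
from h import *
from scipy.optimize import least_squares
import json
D={"tube1":[("top",(114,192),104),("scene",(188,240),104),("top",(115.5,193),96)],
"tube2":[("top",(164.5,176),104),("scene",(204,209),104),("top",(165.7,176.7),96)],
"cone1":[("top",(153,218),112),("scene",(233.5,221.5),112)],"cone2":[("top",(252,181.5),112),("scene",(251,168),112)],
"empty":[("top",(199.5,188),112),("scene",(232,192),112)]}
P={}
for n,o in D.items():
    f=lambda x:np.r_[tuple(proj(c,[[*x,z]])[0]-uv for c,uv,z in o)]
    r=least_squares(f,[430,100]);P[n]=list(r.x);print(n,r.x.round(1),r.fun.round(1))
T=[(350.7,168.8),(390.4,162),(399,202),(358.3,208.3)];S=[(278.3,157.7),(287.8,144.5),(317.5,150.5),(308.3,163.5)]
def pts(x):
    c,s=np.cos(x[2]),np.sin(x[2]);L=53*np.array([[-1,1],[1,1],[1,-1],[-1,-1]])
    return np.c_[L@np.array([[c,s],[-s,c]])+x[:2],np.full(4,15)]
f=lambda x:np.r_[(proj("top",pts(x))-T).ravel(),(proj("scene",pts(x))-S).ravel()]
r=least_squares(f,[452,-283,-1.4]);print(r.x,r.fun.round(1));
for n,p in zip(["seat1","pin1","seat2","pin2"],pts(r.x)):P[n]=list(p[:2]);print(n,p)
json.dump(P,open("P.json","w"))
p=P["cone2"]; pick(p,72)
E
```

```text
tube1 [422.8 362.5] [-0.3  0.4  0.4 -1.4 -0.7 -0.3]
tube2 [462.2 244.5] [-0.4  0.1  0.7 -1.7 -0.8 -0.1]
cone1 [362.8 265.5] [ 0.2 -0.3  0.2  0.6]
cone2 [450.4  34.4] [ 0.2 -0.7  0.6  1.2]
empty [433.9 159.5] [-0.3 -0.4  0.6 -0.1]
[ 451.47047005 -283.23404773   -1.40967686] [-0.2  0.1  0.3  0.5 -0.2  0.5 -0.2  0.6 -0.1 -0.6 -0.3 -0.7 -1.3 -1.1
 -0.1 -0.2]
seat1 [ 495.28159731 -222.41805372   15.        ]
pin1 [ 512.28646406 -327.04517499   15.        ]
seat2 [ 407.65934278 -344.05004174   15.        ]
pin2 [ 390.65447603 -239.42292046   15.        ]
above 2.8 [450.5  34.1 230. ] F [-0.1 -0.3 -0.1] M [-0.13 -0.01 -0.04] w 87.6 0.0
grip 4.6 [450.5  34.5  53. ] F [1.2 0.  0.3] M [-0.13 -0.11 -0.01] w 46.1 24.8
lift 5.6 [449.5  34.2 228.7] F [ 0.8 -0.3 -1.3] M [-0.11 -0.    0.01] w 46.0 24.7
```

Run:
```python
from h import *
import json
P=json.load(open("P.json"))
p=P["seat2"]; bot.move_ptp([*p,240],q(p)); bot.line_to([*p,160],150); st("over")
t=bot.camera("top");s=bot.camera("scene")
crop(t,325,130,435,235,3.6,"pics/_a.png");crop(s,250,60,360,180,3.6,"pics/_b.png")
a=cv2.imread("pics/_a.png");b=cv2.imread("pics/_b.png");h=min(len(a),len(b))
cv2.imwrite("pics/c2over.png",np.hstack([a[:h],b[:h]]))
print(proj("top",[[*p,112+107]]),proj("scene",[[*p,107],[*p,219],[*p,81]]),proj("top",[[*p,81]]))
```

```text
over 7.7 [ 408.5 -344.   160.8] F [-0.  -0.5 -1.3] M [-0.13  0.07 -0.02] w 46.2 24.7
[[435.45490855 194.82868422]] [[318.89448322 125.55660721]
 [322.42139892  94.27402718]
 [318.11687635 132.45106049]] [[408.94517613 200.37406566]]
```

View pics/c2over.png

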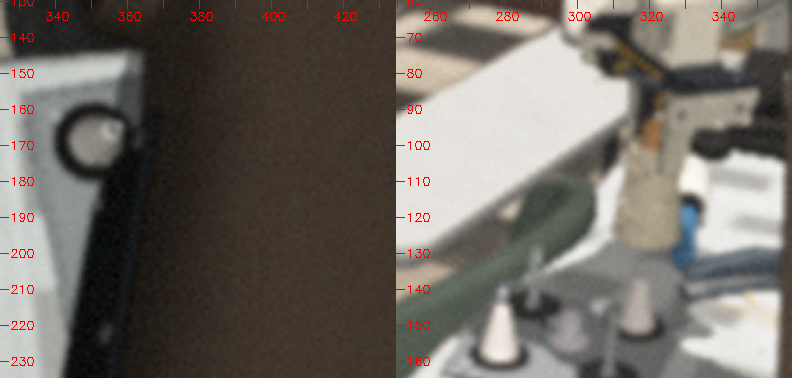

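The scene crop shows the cone hanging upright with its foot centred at about column 319. The seat below it is at column 318, so the two line up within about 1 px. Lowering with force checks.

```bash
cat >> h.py <<'E'
def lower(p,h,zfoot=15,openw=64,up=240):
    """descend with force watch; h = grip height above foot"""
    z0=zfoot+h-19
    F0=bot.read_state()['contact_force']
    for z in [z0+45,z0+30,z0+20,z0+12,z0+6,z0+3,z0+1.5]:
        bot.line_to([*p,z],80); r=bot.read_state(); d=r['contact_force']-F0
        if np.linalg.norm(d)>8: print("contact",z-z0,d.round(1)); st(); return False
    for z in np.arange(z0+.5,z0-3.6,-1):
        bot.line_to([*p,z],20); r=bot.read_state(); d=r['contact_force']-F0
        if d[2]>3: break
    print("down at",z-z0); st("seated")
    bot.move_gripper(openw); bot.pause(.1); st("open")
    bot.line_to([*p,up],200); return True
E
python3 - <<'E'
from h import *
import json
P=json.load(open("P.json"))
print(lower(P["seat2"],72))
E
```

```text
down at -0.5
seated 10.7 [ 407.9 -344.3   67.9] F [-1.  -0.2  3.5] M [-0.05  0.44  0.  ] w 45.9 25.0
open 11.3 [ 407.7 -344.1   67.5] F [1.  0.9 0.7] M [-0.11  0.07  0.02] w 63.9 0.0
True
```

Run:
```python
from h import *
import json
P=json.load(open("P.json"))
bot.move_gripper(86)
pick(P["cone1"],72)
t=bot.camera("top");s=bot.camera("scene")
crop(t,325,130,435,235,3.6,"pics/_a.png");crop(s,250,60,360,180,3.6,"pics/_b.png")
a=cv2.imread("pics/_a.png");b=cv2.imread("pics/_b.png");h=min(len(a),len(b))
cv2.imwrite("pics/c2home.png",np.hstack([a[:h],b[:h]]))
p=P["seat1"]; bot.move_ptp([*p,240],q(p)); st("over")
s=bot.camera("scene"); crop(s,160,60,350,290,2.6,"pics/c1over.png")
print(proj("scene",[[*p,187],[*p,299],[*p,15]]),proj("top",[[*P["seat2"],127]]),proj("scene",[[*P["seat2"],127]]))
```

```text
above 15.2 [363.1 265.1 230. ] F [-0.1 -0.3 -0.4] M [-0.11 -0.02 -0.  ] w 86.2 0.0
grip 16.9 [362.9 265.7  53. ] F [ 0.3  0.7 -0.5] M [ 0.01 -0.14 -0.03] w 46.6 24.8
lift 18.0 [362.2 264.9 228.7] F [ 0.5  0.1 -1.6] M [-0.12 -0.05  0.01] w 46.9 24.7
over 19.9 [ 495.5 -221.7  240. ] F [-0.3 -0.7 -1. ] M [-0.14  0.06  0.05] w 47.2 24.7
[[280.93394895 110.04706611]
 [282.95253228  75.78202001]
 [278.15878498 157.12897761]] [[416.88180052 198.71218306]] [[319.50283613 120.16213078]]
```

View pics/c2home.png

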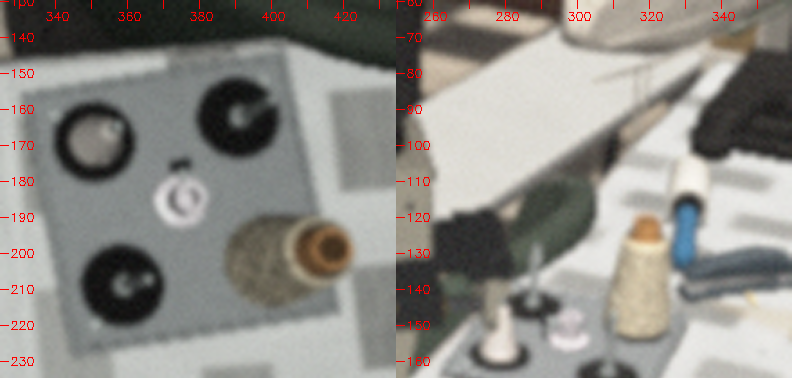

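View pics/c1over.png

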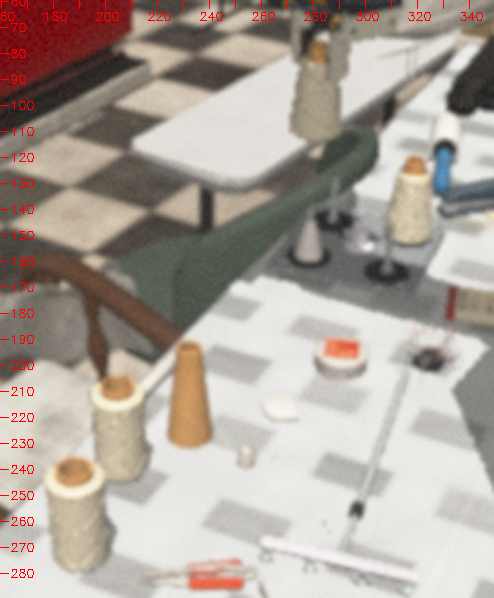

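Cone_b's top is at (415.5,199) in the top view and (319.5,121) in the scene view, matching the predicted seated pose. The held cone's foot is at column 280.5 against a predicted 280.9, and the empty cone is undisturbed.

Run:
```python
from h import *
import json
P=json.load(open("P.json"))
if lower(P["seat1"],72):
    bot.move_gripper(86); pick(P["tube2"],76,240)
    p=P["pin1"]; bot.move_ptp([*p,250],q(p)); bot.line_to([*p,172],150); st("over")
    crop(bot.camera("scene"),240,50,350,180,4.5,"pics/t2over.png")
    print(proj("scene",[[*p,115],[*p,219],[*p,81]]))
```

```text
down at -0.5
seated 23.8 [ 495.6 -222.5   67.9] F [-0.5  0.3  2.9] M [ 0.05  0.29 -0.01] w 46.8 25.0
open 24.5 [ 495.3 -222.4   67.5] F [ 0.2 -0.1 -0.5] M [-0.18  0.06 -0.03] w 64.1 0.0
above 27.8 [462.4 243.9 240. ] F [ 0.5 -0.6  0.3] M [-0.14  0.   -0.03] w 86.2 0.0
grip 29.5 [462.3 244.6  57.2] F [-0.3 -1.   1.5] M [-0.11  0.02 -0.01] w 50.9 24.6
lift 30.6 [461.5 244.1 238.6] F [ 0.1  0.1 -1.7] M [-0.15  0.03  0.01] w 50.7 24.6
over 33.3 [ 513.  -327.1  172.8] F [ 0.7  0.3 -0.2] M [-0.14  0.07 -0.04] w 50.8 25.0
[[289.36568803 118.08447633]
 [291.41077592  89.32948825]
 [288.73009605 127.01854811]]
```

View pics/t2over.png

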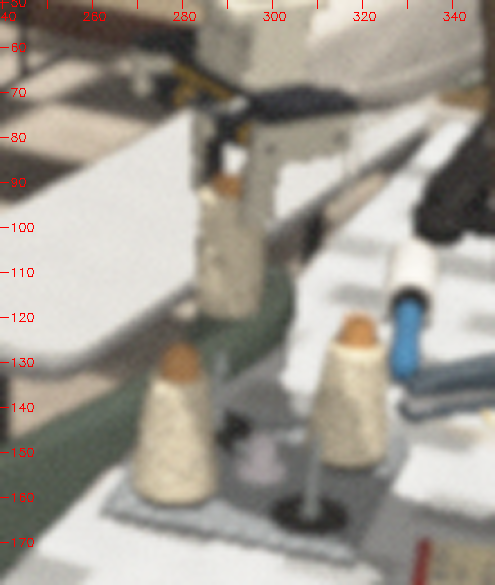

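The held tube's foot is at about column 290.5 and the pin tip is at (288.5,128), which leaves 2–3 mm error inside a 10 mm clearance. Both cones stand home. Lowering, then the last tube.

Run:
```python
from h import *
import json
P=json.load(open("P.json"))
if lower(P["pin1"],76,up=250):
    bot.move_gripper(86); pick(P["tube1"],76,240)
    t=bot.camera("top")
    p=P["pin2"]; bot.move_ptp([*p,250],q(p)); bot.line_to([*p,172],150); st("over")
    crop(t,325,130,435,235,3.6,"pics/_a.png");crop(bot.camera("scene"),250,70,360,180,3.6,"pics/_b.png")
    a=cv2.imread("pics/_a.png");b=cv2.imread("pics/_b.png");h=min(len(a),len(b))
    cv2.imwrite("pics/t1over.png",np.hstack([a[:h],b[:h]]))
    print(proj("scene",[[*p,115],[*p,219],[*p,81]]),proj("top",[[*P["pin1"],119],[*P["seat1"],127]]))
```

```text
down at -0.5
seated 36.3 [ 512.5 -327.2   72.1] F [-1.   0.2  4.1] M [0.13 0.57 0.03] w 50.8 25.1
open 36.9 [ 512.3 -327.    71.4] F [ 0.2 -0.9 -0.3] M [-0.11  0.03  0.07] w 64.0 0.0
above 41.1 [423.2 362.  240. ] F [ 0.2  0.  -0.1] M [-0.16 -0.03  0.01] w 86.2 0.0
grip 42.8 [422.9 362.7  57.2] F [-0.2  0.6  1.4] M [-0.1   0.03 -0.01] w 50.7 25.0
lift 43.9 [422.2 361.9 238.6] F [ 1.3 -0.4 -0.1] M [-0.08 -0.06 -0.03] w 50.6 25.0
over 46.8 [ 391.4 -239.5  172.7] F [-0.4 -0.4 -1. ] M [-0.18  0.04 -0.06] w 50.8 25.0
[[311.02867335 136.40907999]
 [314.16769715 106.06049507]
 [310.05703394 145.79940055]] [[406.24182026 154.57955694]
 [362.42995923 161.0853779 ]]
```

View pics/t1over.png

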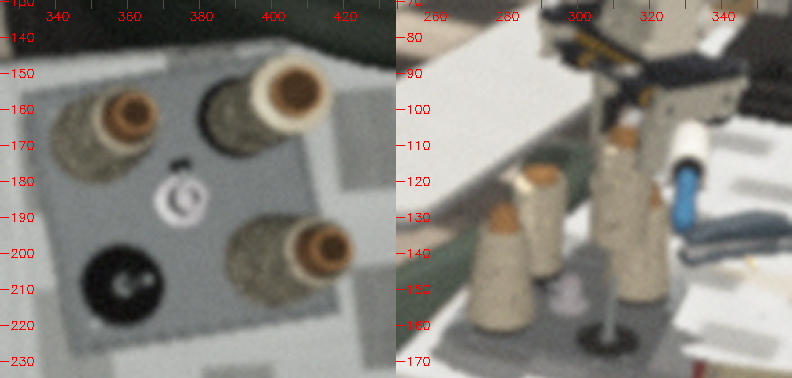

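Three items are home: the tube top is at (406,155), and the cone tops are at (361,161) and (416,199), all as predicted. The last tube hangs over its pin tip at about (310,146). Lowering it.

Run:
```python
from h import *
import json
P=json.load(open("P.json"))
if lower(P["pin2"],76,up=250):
    p=[520,100]; bot.move_ptp([*p,300],q(p)); st()
    t=bot.camera("top")
    crop(t,325,130,435,235,3.6,"pics/_a.png");crop(bot.camera("scene"),220,70,330,235,3.6,"pics/_b.png")
    a=cv2.imread("pics/_a.png");b=cv2.imread("pics/_b.png")
    o=np.zeros((max(len(a),len(b)),a.shape[1]+b.shape[1],3),np.uint8);o[:len(a),:a.shape[1]]=a;o[:len(b),a.shape[1]:]=b
    cv2.imwrite("pics/end.png",o)
    print(proj("top",[[*P["pin2"],119]]))
```

```text
down at -0.5
seated 49.7 [ 391.  -239.5   72. ] F [-1.1  0.7  5.1] M [ 0.31  0.64 -0.01] w 50.6 25.0
open 50.4 [ 390.6 -239.4   71.4] F [ 0.3  0.6 -0.6] M [-0.13  0.09  0.05] w 63.7 0.0
 52.8 [519.8  99.1 299.7] F [-0.2  0.2  0.7] M [-0.17 -0.    0.02] w 63.8 0.0
[[370.09091234 206.15911376]]
```

View pics/end.png

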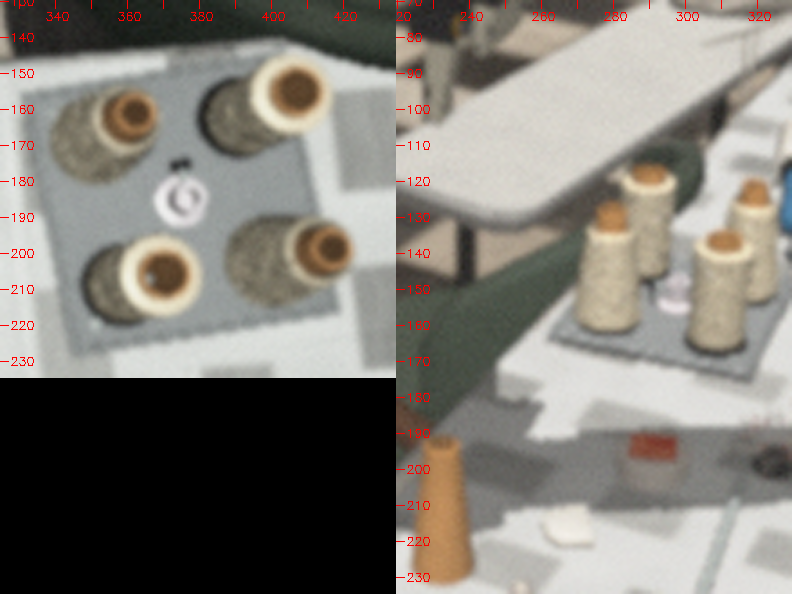

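All four items stand upright on their pads, with the last tube's top at (370,206) as predicted. The empty cone is still standing at (232,210) in the scene view.

```bash
python3 -c "
from plant import bot
print(bot.close_job())"
```

```text
the job is handed in; nothing more can be done
None
```

The job is handed in at about 53 s of the 109 s allowed: both full cones are on the white cone holders, both tubes are on the bare pins, all upright on their pads, and the empty cone was left standing where it was.

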